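# Clamp a bearing block in the star-wheel fixture

### The arm

A 6-joint arm with a two-finger parallel gripper is mounted at the origin on the work surface. World frame = base frame: x ahead of the robot, y to its left, z up, the work surface at z = 0. Lengths are in m, angles in rad, forces in N, time in s.
With the tool pointing down it reaches from about 0.35 to 0.85 m from the base axis. Payload 8.1 kg.
Tool frame: the origin (TCP) lies at the centre of the arm's flange, where the gripper is bolted on; the fingertips stand 186 mm ahead of it and the grasp point (between the pads) lies 167 mm ahead of it; z points along the fingers, y is the line along which they close (so a half turn about z gives the same grasp; the last joint's range is limited). The gripper opens to 93 mm and grips with 3 to 60 N. Pads are 15 mm wide; open, the fingers measure 128 mm over their backs; the gripper's body (75 mm by 188 mm) begins 65 mm behind the grasp point.
Start: joints at [-0.085, 0.13, 1.488, -0, 1.523, -0.085], TCP at [0.6, 0, 0.405] pointing down, gripper open.
Joint ranges: [-2.96, 2.96], [-0.89, 2.26], [0.02, 2.5], [-1.34, 4.48], [0, 2.73], [-2.66, 2.66]. Speed limits (rad/s): [2.39, 2.39, 2.79, 3.14, 3.14, 3.14].

### API

Orientations are given as a rotation vector (axis times angle).
In Python, from plant import read_state, read_camera, camera_params, robot gives the robot as it stands.
- The arm moves only by the tool carry_out, never from a script. Its argument "targets" is a list of rows, each an object of numbers: "hand": the opening in per cent of the stroke, from 0 (shut) to 100 (fully open); "x", "y", "z": the shift along the tool's x, y, z in m; "ax", "ay", "az": the turn, a rotation vector about the tool's x, y, z in rad. In form: [{"hand": .., "x": .., "y": .., "z": .., "ax": .., "ay": .., "az": ..}, ...]. A call has 1 to 8 rows; each row is the pose to reach, as a shift and turn from the pose commanded when the call began, along the tool's axes at that moment; what a row does not reach only later rows make up. A row lasts 1/8 s, in which the tool goes at most 62.5 mm and 10.7 degrees, less where a joint would pass 70% of its speed; a pose out of reach is approached as far as the arm can. A call with a gripper value outside its range is refused whole. The fingers move at their own pace and stop on an object; "newtons" is the grip in N (left out, the last holds). Time passes only in rows, so rows that repeat a pose let the fingers close. It gives the time, the measured TCP pose, the force, the opening and the grip force at its end, in the units of the state.
- read_state(): the state, without advancing time (a new reading comes with each control period).
- read_camera(name): name is "scene" or "side" or "wrist"; returns (picture, depth): 420x560x3 uint8, blue, green, red; 420x560 float32, m along the optical axis (not along the pixel's ray), 0 where there is no reading.
- camera_params(name): a dict with "fx", "fy", "cx", "cy" (pixels), "k1" (the pictures are not rectified: a ray, as slopes to the right and down, at radius r is drawn at 1 + k1 r^2 times it, then the intrinsics apply), "position" and "rotation" of the camera in the world. Camera axes: x right, y up, looking along -z (the intrinsics and any distortion apply to the point x, -y, -z); pixel columns grow to the right and rows downward; lengths in m; the calibration is good to about 2 mm. A picture is of the moment at which its call begins: read the wrist's pose just before it. camera_params takes no time and is no camera call; for the wrist camera it gives the pose at the moment of the call.
- robot.close_job(): hands the job in; it is judged then, once.
The state is a dict: "t": time; "q": joint angles; "dq": joint speeds; "joint_torque": joint torques, N m; "tool_pos": TCP position; "orientation": TCP orientation; "force": force on the tool from outside, world axes, zero at the start; "wrist_torque": the same for the moment, N m; "opening": finger opening in m; "gripper_force": force on a finger pad.
Only numpy, scipy, OpenCV 4.12 (cv2) and the standard library are available. Lean on these libraries where they do the work, as an engineer would, in place of code of your own. Each camera call takes 0.05 s, during which the arm holds its last target. There are 200 camera calls.

### The job

Stand the bored aluminium block on the bed of the clamping fixture, between the fixed stop and the sliding jaw and with its two bored sides facing them. Then push the spokes of the star wheel round clockwise, one after another and without ramming them, until the jaw grips the block firmly: its sprung face plate should end up pressed back by between half and three quarters of its 10 mm travel, and never bottom out. Let go, and leave the tape roll, the cup and the screwdriver where they are.

Things in the scene. Friction and masses are not known exactly. Their poses are not given: they have to be found in the camera images.
- block: the loose workpiece: an upright aluminium block 44 mm (its x) by 36 mm (its y) by 56 mm high, 0.15 to 0.3 kg, with a dark round bore in each of its two sides that face along its y. Origin at the centre of its underside, z up. Stands upright on the bench at the start
- block_mid (a point): centre of that block, 28 mm above its underside, axes as the block's
- drive: clamping fixture with wheel and jaw, fixed to the bench: dark steel bed plate 100 mm wide (x) by 340 mm long (y), top 20 mm above the bench; z up. Origin on the bench; star wheel's axis at y = +100 mm, jaw and stop on the -y half. Under the wheel a round grey gearbox, 92 mm across, ends 62 mm above the bench: between the spokes fingers may reach down to 70 mm above the bench
- bed_mid (a point): point on the bed's top, at y = -113 mm of the fixture (same axes), where to set the block. Towards -y stands a fixed steel stop, 70 mm wide, top 29 mm above the bed; its face is set by hand anywhere 25 to 35 mm from here and is not measured. Towards +y is the jaw's face plate, 25 to 32 mm away at the start. +x and -x sides are open. The jaw slides the block to the stop, then grips
- jaw_guide (a point): a point of the fixture (it does not move with the jaw) at y = -45 mm, 35 mm above the bench, on the line of the spindle that drives the jaw. The sliding jaw, a steel block 70 mm wide (x) and 30 mm long, top 29 mm above the bed, moves to -y (to the stop) by 10 mm per radian of clockwise wheel turn and stays where it is left. Its position is not measured
- jaw_line (a point): a point of the fixture at y = -80 mm, 35 mm above the bench, in the jaw's path. The jaw carries towards the stop an aluminium face plate (62 x 8 x 26 mm) that stands 10 mm clear of it on springs and is pressed back at 7 N per mm: 35 N at 5 mm, 52 N at 7.5 mm, 70 N when bottomed. The grip wanted is 35 to 52 N
- wheel: star wheel lying level: five steel spokes 72 degrees apart, 12 mm thick, from a black hub (44 mm across, top 122 mm above the bench) to black 22 mm ball knobs centred 90 mm from the axis. Origin on the axis at spoke mid-height, 105 mm above the bench; z up, x along one spoke. Clockwise from above closes the jaw; 2 to 4 rad are needed from the start
- hub_top (a point): centre of the hub's top. Feel of the wheel: a steady friction of about 0.7 N m (about 11 N on a spoke at 62 mm from the axis), and 0.010 N m more per newton of grip on the block: 1.05 N m at 35 N, 1.22 N m at 52 N. It stays where it is left. A push over 45 N bends it
- tape: yellow-brown roll of tape lying flat, 84 mm across, 24 mm high; a bystander, to be left alone; origin at its underside
- cup: grey open cup, 64 mm across, 70 mm high; a bystander, to be left alone; origin at its underside
- driver: screwdriver lying on the bench, 200 mm long; a bystander, to be left alone; origin at its underside (middle of its length)
Not all that is in view belongs to the job. Of the things like the block, leave any that is brown, red or yellow; of the rest the larger one is meant.

How it is judged:
On the way, in this order (a step that is already met when the one before it is completed fails the run):
1. the block stands on the bed between stop and jaw, bored sides towards them, let go of (x of block_mid in the frame of bed_mid between -0.015 and 0.015 m and z of block_mid in the frame of bed_mid between 0.025 and 0.031 m and angle between the x axis of block_mid and the x axis of bed_mid, either way round below 0.15 rad and angle between block_mid's own z axis and vertical below 0.06 rad and y of block_mid in the frame of bed_mid between -0.022 and 0.015 m and contact force between the fingers and block below 0.05 N), for 0.2 s.
2. the star wheel has been turned until the jaw grips the block with over 28 N (contact force between block and drive above 28 N), for 0.3 s.
At the end, for the whole second after the job is handed in: The block stands flat on the bed (within 3 mm), upright and square to the jaws (0.15 rad), within 15 mm of the bed's middle line, gripped between jaw and stop with 28 to 60 N (face plate pressed back by about 4 to 8.5 mm); wheel and block at rest (x of block_mid in the frame of bed_mid between -0.015 and 0.015 m and z of block_mid in the frame of bed_mid between 0.025 and 0.031 m and angle between the x axis of block_mid and the x axis of bed_mid, either way round below 0.15 rad and angle between block_mid's own z axis and vertical below 0.06 rad and contact force between block and drive between 28 and 60 N and linear speed of block below 0.01 m/s and angular speed of wheel below 0.03 rad/s); the robot touches nothing.
It fails at once if the sprung face bottoms out (grip over 75 N) (contact force between block and drive above 75 N).
It fails at once if the star wheel is pushed with more than 45 N (contact force between any of the fingers, the arm and wheel above 45 N).
It fails at once if a bystander is moved by more than 30 mm (distance of any of tape, cup, driver from where it was at the start of the episode above 0.03 m).
It also fails if it takes over 72 s, if anything falls off the work surface, if the arm or the gripper's body presses on something with over 40 N, if the wrist force passes 120 N, or if a joint passes its speed limit or range.

## Working session

There is one attempt and no reset: what is moved stays moved. The work goes in short steps, Python scripts to look and compute and a tool call to move; the robot and the scene stay as the last step left them, time stands still between calls to the robot, and variables do not carry over. Pictures are saved under pics/ and viewed, at most 10 in all, crops included, and the job is handed in when it is done.

Besides the shell and the picture viewer there is one more tool, called after "Request:" by a JSON object that holds its "op" and its "data", one argument or row to a line. carry_out: Moves the arm, as the interface text tells. Its arguments: {"type":"object","properties":{"targets":{"type":"array","items":{"type":"object","properties":{"hand":{"type":"number"},"x":{"type":"number"},"y":{"type":"number"},"z":{"type":"number"},"ax":{"type":"number"},"ay":{"type":"number"},"az":{"type":"number"}}}},"newtons":{"type":"number"}},"required":["targets"]}

```bash
mkdir -p pics; ls; cat > h.py <<'E'
import numpy as np,cv2
from plant import read_state, read_camera, camera_params, robot
from scipy.spatial.transform import Rotation as R
def rot(p):
    r=np.array(p["rotation"],float)
    return r if r.shape==(3,3) else (R.from_rotvec(r).as_matrix() if r.size==3 else R.from_quat(r).as_matrix())
def rays(p,uv):
    uv=np.atleast_2d(uv).astype(float)
    K=np.array([[p["fx"],0,p["cx"]],[0,p["fy"],p["cy"]],[0,0,1]])
    xy=cv2.undistortPoints(uv[:,None],K,np.array([p["k1"],0,0,0.]))[:,0]
    return np.c_[xy[:,0],-xy[:,1],-np.ones(len(xy))]@rot(p).T
def on_plane(p,uv,z):
    d=rays(p,uv);o=np.array(p["position"]);return o+d*((z-o[2])/d[:,2])[:,None]
def by_depth(p,uv,dep):
    return np.array(p["position"])+rays(p,uv)*np.asarray(dep).reshape(-1,1)
def cloud(p,dep,step=1):
    v,u=np.mgrid[0:420:step,0:560:step]
    return by_depth(p,np.c_[u.ravel(),v.ravel()],dep[::step,::step].ravel()).reshape(u.shape+(3,))
E
python3 - <<'E'
from h import *
print(read_state())
for n in("scene","side","wrist"):
    p=camera_params(n);print(n,p)
    im,d=read_camera(n);cv2.imwrite(f"pics/{n}0.png",im);np.savez(f"{n}0.npz",im=im,d=d)
    print((d==0).mean())
E
```

```text
pics
{'t': 0.0, 'q': array([-8.54080398e-02,  1.31163520e-01,  1.48927120e+00,  4.40971893e-06,
        1.52297826e+00, -8.53992413e-02]), 'dq': array([-0.00097734, -0.00074438,  0.00035904,  0.00181656,  0.00130098,
        0.0019697 ]), 'joint_torque': array([-1.61290725e-03, -5.59853125e+01, -4.91755986e+01,  7.67333270e-02,
        3.59135563e-02, -2.97389461e-04]), 'tool_pos': array([5.99776732e-01, 3.74797260e-05, 4.03690161e-01]), 'orientation': array([-2.22046461e+00, -2.22044459e+00,  1.83593300e-03]), 'force': array([ 0.98246558, -0.28650742, -0.64238588]), 'wrist_torque': array([-0.02219601, -0.04027045,  0.00140551]), 'gripper_force': 0.0, 'opening': 0.09312774996745306}
scene {'fx': 520.4679741005921, 'fy': 520.4679741005921, 'cx': 287.17123104148686, 'cy': 211.13725372592364, 'k1': -0.19074476617787425, 'position': array([ 1.28312404, -0.21116892,  1.19953801]), 'rotation': array([0.51468419, 0.43235204, 1.3527212 ])}
0.0041921768707483
side {'fx': 540.1748049998096, 'fy': 540.1748049998096, 'cx': 280.1864300929003, 'cy': 207.32901706243783, 'k1': 0.0004272845883715441, 'position': array([ 0.08845546, -0.7960424 ,  0.98901   ]), 'rotation': array([ 0.73926847, -0.18854151, -0.51541563])}
0.0038180272108843537
wrist {'fx': 333.050016364454, 'fy': 333.050016364454, 'cx': 277.0354379311763, 'cy': 204.55099288409227, 'k1': -0.04909145865919954, 'position': array([0.60036401, 0.06897945, 0.38415851]), 'rotation': array([-2.54426555e-01,  2.11596197e-03,  4.15323169e-05])}
0.00415391156462585
```

View pictures.

View pics/scene0.png

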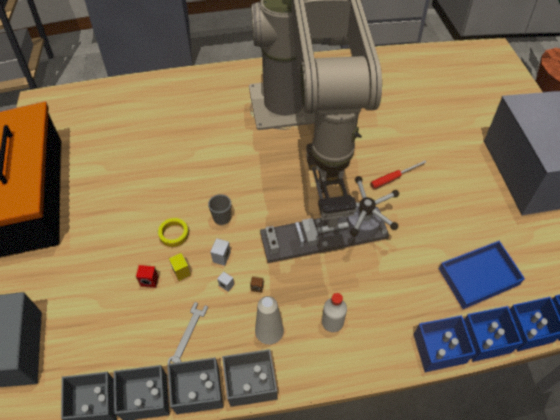

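View pics/side0.png

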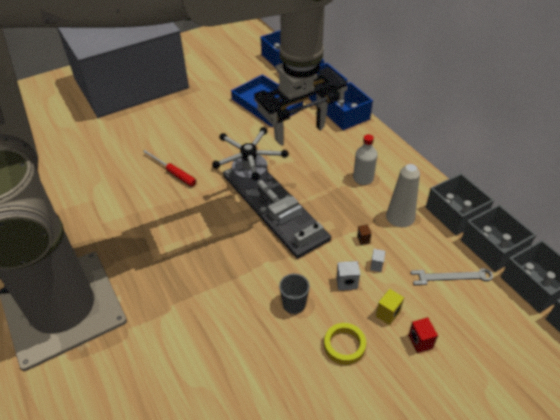

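The pieces in the scene picture are red (147,276), yellow (180,266), large grey (220,251), small grey (226,282) and brown (257,284). The large grey one at (220,251), seen in the side view at (347,275), is meant because it is neither brown, red nor yellow and is bigger than the other grey. The fixture has its stop at (272,237) and its wheel hub at (368,205).

```bash
cat > m1.py <<'E'
from h import *
S=np.load("scene0.npz");D=np.load("side0.npz")
a=cv2.resize(S["im"][220:310,130:280],None,fx=5,fy=5,interpolation=cv2.INTER_CUBIC)[:,:400]
a=cv2.resize(S["im"][225:300,195:275],(400,375),interpolation=cv2.INTER_CUBIC)
b=cv2.resize(D["im"][245:320,320:400],(400,375),interpolation=cv2.INTER_CUBIC)
c=cv2.resize(D["im"][115:260,200:345],(375,375),interpolation=cv2.INTER_CUBIC)
cv2.imwrite("pics/crop.png",cv2.resize(np.hstack([a,b]),(800,375)))
for n,X in(("scene",S),("side",D)):
    p=camera_params(n);C=cloud(p,X["d"]);g=X["im"]
    hsv=cv2.cvtColor(g,cv2.COLOR_BGR2HSV)
    print(n,"table z",np.median(C[(hsv[...,1]>90)&(abs(C[...,2])<.05)][:,2]))
    u,v=(220,251) if n=="scene" else (347,275)
    W=C[v-25:v+25,u-25:u+25].reshape(-1,3);ctr=C[v,u]
    m=(W[:,2]>.045)&(np.linalg.norm(W[:,:2]-ctr[:2],axis=1)<.05)
    T=W[m];r=cv2.minAreaRect(T[:,:2].astype(np.float32));print(" block top",np.median(T[:,2]),len(T),r)
    # hub, knobs
    u,v=(368,205) if n=="scene" else (249,150)
    print(" hub",C[v-3:v+4,u-3:u+4].reshape(-1,3)[[0,24,48]], on_plane(p,[u,v],.122))
    hub=on_plane(p,[u,v],.122)[0]
    m=(C[...,2]>.085)&(C[...,2]<.125)&(np.linalg.norm(C[...,:2]-hub[:2],axis=2)<.115)
    q=C[m][:,:2]-hub[:2];rr=np.linalg.norm(q,axis=1);an=np.degrees(np.arctan2(q[:,1],q[:,0]))
    print(" wheel pts",m.sum(),"ang hist r>.05",np.histogram(an[rr>.05],bins=np.arange(-180,181,12))[0])
    w=np.array([np.exp(5j*np.radians(x)) for x in an[rr>.05]]);print(" phase",np.degrees(np.angle(w.mean()))/5)
    m=(C[...,2]>.012)&(C[...,2]<.027)&(np.linalg.norm(C[...,:2]-hub[:2],axis=2)<.31)&(hsv[...,2]<130)&(hsv[...,1]<80)
    lab=cv2.connectedComponentsWithStats(m.astype(np.uint8))
    k=1+np.argmax(lab[2][1:,4]);P=C[lab[1]==k];print(" bed",lab[2][k],cv2.minAreaRect(P[:,:2].astype(np.float32)))
E
python3 m1.py
```

```text
scene table z -0.00018624801739119956
 block top 0.05492658256761751 230 ((0.5598350763320923, -0.26438167691230774), (0.03903501108288765, 0.04554348066449165), 62.943138122558594)
 hub [[0.52997463 0.12391198 0.12116387]
 [0.53917493 0.12981432 0.11904871]
 [0.54659646 0.13652361 0.11437107]] [[0.54120698 0.12888295 0.122     ]]
 wheel pts 815 ang hist r>.05 [60  0  0  0  0  0  0  0  0  0  0 77 18  0  0  0  0 23 74  1  0  0  0 11
 90  2  0  0  0 38]
 phase -34.64067239311251
 bed [ 261  221  127   41 1873] ((0.5441140532493591, 0.021249696612358093), (0.1045573502779007, 0.34031549096107483), 1.8138689994812012)
side table z -0.00048061950979150225
 block top 0.054823361695206685 340 ((0.5581725239753723, -0.2650853395462036), (0.041047364473342896, 0.043971460312604904), 63.008575439453125)
 hub [[0.52608519 0.13058235 0.12106995]
 [0.52940867 0.12174774 0.11633608]
 [0.53013729 0.10761971 0.116725  ]] [[0.52654675 0.11579099 0.122     ]]
 wheel pts 996 ang hist r>.05 [  1   0   0   0   0  47  38   0   0   0   0   0 107   8   0   0   0   8
  89   1   0   0   1  99  12   0   0   0  11 103]
 phase 35.80741774106308
 bed [ 223  168  108   89 1935] ((0.5364898443222046, 0.018567219376564026), (0.10137970000505447, 0.34329697489738464), 3.6763598918914795)
```

View pics/crop.png

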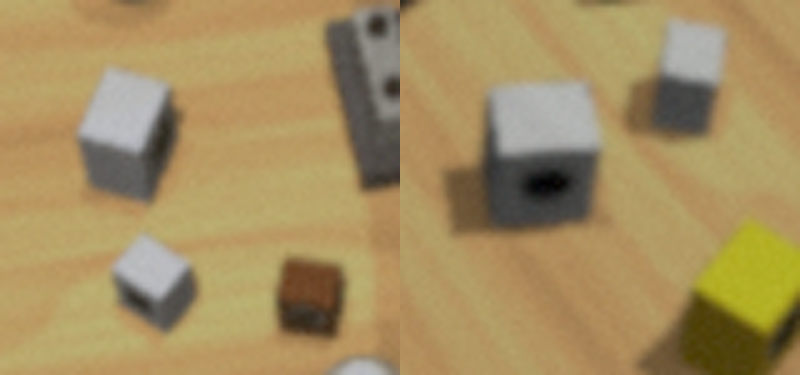

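View pics/wrist0.png

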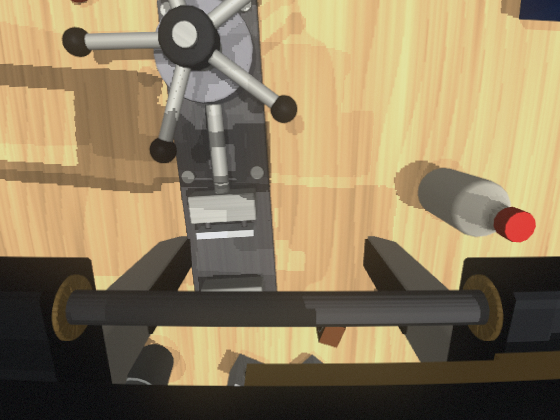

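The crop confirms it: the large grey block has a dark bore facing the side camera, and the second grey piece is clearly smaller. The wrist picture shows the hub at (186,35), knobs at (76,41), (163,150) and (284,109), the jaw at (222,210), the face plate at (225,235) and the stop at (232,285).

```bash
python3 - <<'E'
from h import *
W=np.load("wrist0.npz");p=camera_params("wrist");p["rotation"]=np.array([-2.54426555e-01,2.11596197e-03,4.15e-05])
C=cloud(p,W["d"])
h=on_plane(p,[186,35],.122)[0];print("hub",h)
for k in([76,41],[163,150],[284,109]):
    q=on_plane(p,k,.105)[0]-h;print("knob",np.linalg.norm(q[:2]),np.degrees(np.arctan2(q[1],q[0])))
# bed sides (plane z=.02): dark edges at several rows
for uv in([188,177],[257,173]): print("bed screw",on_plane(p,uv,.02)[0])
col=lambda u:[(v,*np.round(C[v,u],3)) for v in range(180,300,5)]
for r in col(225): print(r)
S=np.load("scene0.npz");ps=camera_params("scene");Cs=cloud(ps,S["d"])
m=(Cs[...,2]>.055)&(abs(Cs[...,0]-.5)<.3)&(Cs[...,1]<-.1)&(Cs[...,1]>-.5)
n,l,st,c=cv2.connectedComponentsWithStats(m.astype(np.uint8))
for k in range(1,n):
    if st[k,4]>30:print(st[k],np.round(C.__class__(3) if 0 else Cs[l==k].min(0),3),np.round(Cs[l==k].max(0),3))
# bed long edges by PCA in both
E
```

```text
hub [0.53341605 0.12861709 0.122     ]
knob 0.09272239160743392 179.1127506638728
knob 0.08994050457036179 -108.88051589813858
knob 0.08905760741201396 -36.01325196332825
bed screw [0.50068342 0.00584074 0.02      ]
bed screw [0.57750743 0.01021641 0.02      ]
(180, np.float64(0.545), np.float64(0.006), np.float64(0.042))
(185, np.float64(0.545), np.float64(0.001), np.float64(0.043))
(190, np.float64(0.545), np.float64(-0.004), np.float64(0.043))
(195, np.float64(0.546), np.float64(-0.008), np.float64(0.049))
(200, np.float64(0.546), np.float64(-0.013), np.float64(0.049))
(205, np.float64(0.546), np.float64(-0.018), np.float64(0.05))
(210, np.float64(0.545), np.float64(-0.024), np.float64(0.05))
(215, np.float64(0.545), np.float64(-0.029), np.float64(0.05))
(220, np.float64(0.545), np.float64(-0.035), np.float64(0.05))
(225, np.float64(0.541), np.float64(-0.048), np.float64(0.028))
(230, np.float64(0.544), np.float64(-0.047), np.float64(0.047))
(235, np.float64(0.544), np.float64(-0.052), np.float64(0.05))
(240, np.float64(0.539), np.float64(-0.068), np.float64(0.02))
(245, np.float6
[... 319 characters left out ...]
.538), np.float64(-0.106), np.float64(0.021))
(275, np.float64(0.537), np.float64(-0.112), np.float64(0.022))
(280, np.float64(0.538), np.float64(-0.115), np.float64(0.029))
(285, np.float64(0.54), np.float64(-0.115), np.float64(0.041))
(290, np.float64(0.541), np.float64(-0.117), np.float64(0.049))
(295, np.float64(0.589), np.float64(0.031), np.float64(0.317))
[208 194  24  22 209] [ 0.4   -0.281  0.055] [ 0.465 -0.219  0.075]
[211 240  15  15 103] [ 0.54  -0.286  0.055] [ 0.586 -0.249  0.063]
[169 253  19  16 138] [ 0.562 -0.395  0.055] [ 0.609 -0.35   0.062]
[136 265  18  14 116] [ 0.581 -0.482  0.055] [ 0.624 -0.438  0.061]
[256 296  26  32 302] [ 0.768 -0.2    0.06 ] [ 0.8  -0.14  0.17]
```

Request:
{"op": "carry_out", "data": {
  "targets": [
    {"hand": 75,"x": -0.06,"y": -0.01,"z": 0,"az": 0.15},
    {"hand": 75,"x": -0.12,"y": -0.02,"z": 0.0,"az": 0.3},
    {"hand": 75,"x": -0.18,"y": -0.03,"z": 0.02,"az": 0.47},
    {"hand": 75,"x": -0.23,"y": -0.035,"z": 0.04,"az": 0.47},
    {"hand": 75,"x": -0.26,"y": -0.04,"z": 0.05,"az": 0.47},
    {"hand": 75,"x": -0.265,"y": -0.041,"z": 0.05,"az": 0.47},
    {"hand": 75,"x": -0.265,"y": -0.041,"z": 0.05,"az": 0.47}
  ]
}}

```text
schema error: expected keys hand, x, y, z, ax, ay, az
```

Request:
{"op": "carry_out", "data": {
  "targets": [
    {"hand": 75,"x": -0.06,"y": -0.01,"z": 0,"ax": 0,"ay": 0,"az": 0.15},
    {"hand": 75,"x": -0.12,"y": -0.02,"z": 0.0,"ax": 0,"ay": 0,"az": 0.3},
    {"hand": 75,"x": -0.18,"y": -0.03,"z": 0.02,"ax": 0,"ay": 0,"az": 0.47},
    {"hand": 75,"x": -0.23,"y": -0.035,"z": 0.04,"ax": 0,"ay": 0,"az": 0.47},
    {"hand": 75,"x": -0.26,"y": -0.04,"z": 0.05,"ax": 0,"ay": 0,"az": 0.47},
    {"hand": 75,"x": -0.265,"y": -0.041,"z": 0.05,"ax": 0,"ay": 0,"az": 0.47},
    {"hand": 75,"x": -0.265,"y": -0.041,"z": 0.05,"ax": 0,"ay": 0,"az": 0.47}
  ]
}}

```text
t: 1.02
tool_pos: [0.5591, -0.2648, 0.3549]
orientation: [-2.678, -1.642, -0.0]
force: [-0.8, 0.0, 0.5]
opening: 0.07
gripper_force: 0.0
```

```bash
python3 - <<'E'
from h import *
s=read_state();print(s["t"],s["tool_pos"],s["orientation"],s["q"],s["opening"])
p=camera_params("wrist");im,d=read_camera("wrist");cv2.imwrite("pics/w1.png",im)
C=cloud(p,d);print(p["position"])
m=(C[...,2]>.048)&(C[...,2]<.064)&(np.linalg.norm(C[...,:2]-[.56,-.265],axis=2)<.045)
P=C[m];print(len(P),np.median(P[:,2]) if len(P) else 0, cv2.minAreaRect(P[:,:2].astype(np.float32)) if len(P) else 0)
E
```

```text
1.025 [ 0.55909547 -0.26477117  0.35487567] [-2.67772542e+00 -1.64240667e+00 -4.34097070e-04] [-5.25260862e-01  2.06945800e-01  1.49435379e+00  3.89540981e-04
  1.44042651e+00 -5.48838906e-02] 0.0700419800274072
[ 0.59118119 -0.20337318  0.33524876]
2085 0.05632566991187116 ((0.5605098605155945, -0.26496654748916626), (0.036678243428468704, 0.04392382130026817), 63.6107063293457)
```

View pics/w1.png

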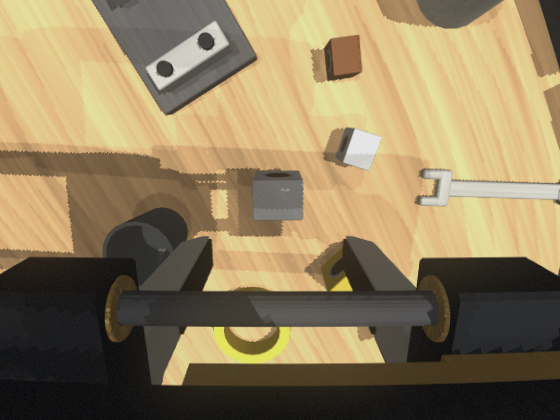

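The wrist picture shows the dark-topped block at (278,195) with its bore facing up the picture, centred between the fingers. The cup at (145,245) and the yellow piece at (335,270) are clear of them.

Request:
{"op": "carry_out", "data": {
  "targets": [
    {"hand": 75,"x": 0,"y": 0.001,"z": 0.05,"ax": 0,"ay": 0,"az": 0},
    {"hand": 75,"x": 0,"y": 0.001,"z": 0.1,"ax": 0,"ay": 0,"az": 0},
    {"hand": 75,"x": 0,"y": 0.001,"z": 0.135,"ax": 0,"ay": 0,"az": 0},
    {"hand": 75,"x": 0,"y": 0.001,"z": 0.152,"ax": 0,"ay": 0,"az": 0},
    {"hand": 75,"x": 0,"y": 0.001,"z": 0.152,"ax": 0,"ay": 0,"az": 0},
    {"hand": 30,"x": 0,"y": 0.001,"z": 0.152,"ax": 0,"ay": 0,"az": 0},
    {"hand": 30,"x": 0,"y": 0.001,"z": 0.152,"ax": 0,"ay": 0,"az": 0},
    {"hand": 30,"x": 0,"y": 0.001,"z": 0.152,"ax": 0,"ay": 0,"az": 0}
  ],
  "newtons": 25
}}

```text
t: 2.08
tool_pos: [0.5603, -0.2657, 0.204]
orientation: [2.677, 1.642, 0.001]
force: [-1.0, 0.8, 0.8]
opening: 0.0439
gripper_force: 0.6
```

```bash
python3 - <<'E'
from h import *
s=read_state();print(s["t"],s["tool_pos"],s["opening"],s["gripper_force"])
E
```

```text
2.075 [ 0.56026002 -0.26567461  0.20400544] 0.043948522291397125 0.5901604145765305
```

Request:
{"op": "carry_out", "data": {
  "targets": [
    {"hand": 30,"x": 0,"y": 0.001,"z": 0,"ax": 0,"ay": 0,"az": 0},
    {"hand": 30,"x": 0,"y": 0.001,"z": -0.03,"ax": 0,"ay": 0,"az": 0},
    {"hand": 30,"x": 0,"y": 0,"z": -0.08,"ax": 0,"ay": 0,"az": -0.1},
    {"hand": 30,"x": 0.02,"y": -0.015,"z": -0.13,"ax": 0,"ay": 0,"az": -0.25},
    {"hand": 30,"x": 0.05,"y": -0.04,"z": -0.13,"ax": 0,"ay": 0,"az": -0.4},
    {"hand": 30,"x": 0.052,"y": -0.042,"z": -0.13,"ax": 0,"ay": 0,"az": -0.526},
    {"hand": 30,"x": 0.052,"y": -0.042,"z": -0.13,"ax": 0,"ay": 0,"az": -0.526},
    {"hand": 30,"x": 0.052,"y": -0.042,"z": -0.13,"ax": 0,"ay": 0,"az": -0.526}
  ]
}}

```text
t: 3.08
tool_pos: [0.5459, -0.2004, 0.3325]
orientation: [-2.162, -2.279, 0.0]
force: [-0.4, 0.6, -1.9]
opening: 0.0443
gripper_force: 25.0
```

```bash
python3 - <<'E'
from h import *
s=read_state();print(s["t"],s["tool_pos"],s["orientation"],s["opening"],s["gripper_force"])
p=camera_params("wrist");im,d=read_camera("wrist");cv2.imwrite("pics/w2.png",im)
np.savez("w2.npz",im=im,d=d,**{k:p[k] for k in p})
C=cloud(p,d)
def rect(m,n):
    n_,l,st,_=cv2.connectedComponentsWithStats(m.astype(np.uint8));k=1+np.argmax(st[1:,4]);P=C[l==k]
    print(n,st[k],np.round(P.mean(0),4),cv2.minAreaRect(P[:,:2].astype(np.float32)))
X,Y,Z=C[...,0],C[...,1],C[...,2]
near=(abs(X-.54)<.07)
rect((Z>.044)&(Z<.054)&near&(Y<-.10)&(Y>-.17),"stop")
rect((Z>.044)&(Z<.054)&near&(Y>-.09)&(Y<.0),"jaw")
rect((Z>.013)&(Z<.026)&near&(Y>-.2)&(Y<.04),"bed")
E
```

```text
3.075 [ 0.54594275 -0.20039765  0.33251585] [-2.16184095e+00 -2.27912535e+00  3.26479256e-04] 0.044331885014250894 24.998004734516144
stop [ 239   97   91   29 2202] [ 0.5478 -0.1258  0.0488] ((0.5480229258537292, -0.1259051263332367), (0.06968832015991211, 0.02107219025492668), 2.982907772064209)
jaw [ 241    0   87   14 1093] [ 0.5432 -0.0519  0.0481] ((0.5435413122177124, -0.051643576472997665), (0.06255269050598145, 0.008533927612006664), 3.600376605987549)
bed [  221     0   125   141 12541] [ 0.5456 -0.0915  0.0204] ((0.545905590057373, -0.0938449278473854), (0.10066907852888107, 0.11211945116519928), 3.1265058517456055)
```

View pics/w2.png

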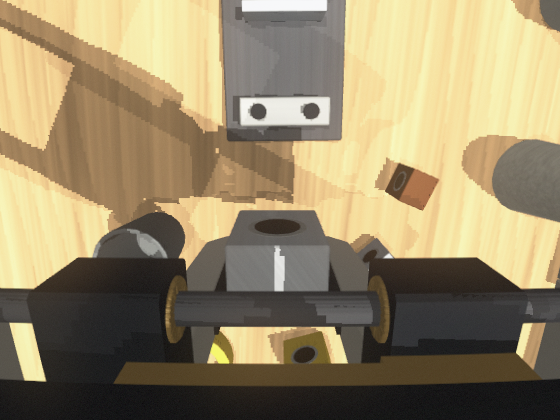

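The wrist picture shows the block held at (277,245) with its bore to the front, the stop at (285,110) and the face plate at (284,8). The gap between stop and plate is 60 mm, centred at about y = -0.086.

Request:
{"op": "carry_out", "data": {
  "targets": [
    {"hand": 30,"x": 0.04,"y": 0.003,"z": 0,"ax": 0,"ay": 0,"az": 0},
    {"hand": 30,"x": 0.09,"y": 0.005,"z": 0,"ax": 0,"ay": 0,"az": 0},
    {"hand": 30,"x": 0.114,"y": 0.0056,"z": 0.01,"ax": 0,"ay": 0,"az": 0},
    {"hand": 30,"x": 0.114,"y": 0.0056,"z": 0.04,"ax": 0,"ay": 0,"az": 0},
    {"hand": 30,"x": 0.114,"y": 0.0056,"z": 0.07,"ax": 0,"ay": 0,"az": 0},
    {"hand": 30,"x": 0.114,"y": 0.0056,"z": 0.095,"ax": 0,"ay": 0,"az": 0},
    {"hand": 30,"x": 0.114,"y": 0.0056,"z": 0.104,"ax": 0,"ay": 0,"az": 0},
    {"hand": 30,"x": 0.114,"y": 0.0056,"z": 0.1085,"ax": 0,"ay": 0,"az": 0}
  ]
}}

```text
t: 4.12
tool_pos: [0.5454, -0.0862, 0.2241]
orientation: [-2.16, -2.281, 0.0]
force: [-0.2, -0.6, -1.9]
opening: 0.0438
gripper_force: 25.0
```

Request:
{"op": "carry_out", "data": {
  "targets": [
    {"hand": 30,"x": 0,"y": 0,"z": 0.001,"ax": 0,"ay": 0,"az": 0},
    {"hand": 30,"x": 0,"y": 0,"z": 0.001,"ax": 0,"ay": 0,"az": 0},
    {"hand": 65,"x": 0,"y": 0,"z": 0.001,"ax": 0,"ay": 0,"az": 0},
    {"hand": 75,"x": 0,"y": 0,"z": 0.001,"ax": 0,"ay": 0,"az": 0},
    {"hand": 75,"x": 0,"y": 0,"z": 0.001,"ax": 0,"ay": 0,"az": 0},
    {"hand": 75,"x": 0,"y": 0,"z": -0.04,"ax": 0,"ay": 0,"az": 0},
    {"hand": 75,"x": 0,"y": 0,"z": -0.1,"ax": 0,"ay": 0,"az": 0},
    {"hand": 75,"x": -0.03,"y": 0,"z": -0.14,"ax": 0,"ay": 0,"az": 0}
  ]
}}

```text
t: 5.12
tool_pos: [0.5473, -0.1149, 0.3675]
orientation: [2.154, 2.284, 0.003]
force: [-0.7, -1.1, 0.6]
opening: 0.0695
gripper_force: 0.0
```

```bash
cat > look.py <<'E'
from h import *
import sys
s=read_state();print(s["t"],s["tool_pos"],s["orientation"],s["q"],s["opening"])
p=camera_params("wrist");im,d=read_camera("wrist");cv2.imwrite(f"pics/{sys.argv[1]}.png",im)
C=cloud(p,d);X,Y,Z=C[...,0],C[...,1],C[...,2]
def rect(m,n):
    n_,l,st,_=cv2.connectedComponentsWithStats(m.astype(np.uint8))
    if n_<2: print(n,"none");return
    k=1+np.argmax(st[1:,4]);P=C[l==k]
    print(n,st[k],np.round(P.mean(0),4),cv2.minAreaRect(P[:,:2].astype(np.float32)))
near=(abs(X-.54)<.06)
rect((Z>.069)&(Z<.085)&near&(Y<-.03)&(Y>-.15),"block")
rect((Z>.044)&(Z<.054)&near&(Y<-.10)&(Y>-.17),"stop")
rect((Z>.044)&(Z<.054)&near&(Y>-.105)&(Y<.0),"plate/jaw")
h=np.array([.534,.129])
for it in range(3):
    q=np.stack([X-h[0],Y-h[1]],-1);rr=np.linalg.norm(q,axis=2)
    m=(Z>.113)&(Z<.130)&(rr<.03)
    if m.sum()>30: r=cv2.minAreaRect(C[m][:,:2].astype(np.float32));h=np.array(r[0])
print("hub",m.sum(),r if m.sum()>30 else 0)
m=(Z>.095)&(Z<.118)&(rr>.035)&(rr<.075);a=np.arctan2(q[m][:,1],q[m][:,0])
print("spokes",m.sum(),"phase",np.degrees(np.angle(np.exp(5j*a).mean()))/5,np.histogram(np.degrees(a),bins=np.arange(-180,181,24))[0])
E
python3 look.py w3
```

```text
5.125 [ 0.54728739 -0.11491897  0.36746899] [2.15397796 2.28372201 0.00282879] [-2.98859580e-01  3.91001663e-02  1.65296373e+00  5.95999029e-04
  1.44664894e+00 -3.57389433e-01] 0.06952581708123348
block [ 250  145   54   45 2366] [ 0.5466 -0.0851  0.0762] ((0.5465761423110962, -0.08574701845645905), (0.04381949454545975, 0.036427244544029236), 3.4235951900482178)
stop [ 239  194   75   24 1505] [ 0.5483 -0.1245  0.0487] ((0.548173725605011, -0.12559069693088531), (0.06971482932567596, 0.022161193192005157), 3.5430517196655273)
plate/jaw [ 235   71   81   38 2943] [ 0.5417 -0.0223  0.0493] ((0.5414513945579529, -0.02232123166322708), (0.06952226907014847, 0.03061976283788681), 3.4575812816619873)
hub 0 0
spokes 0 phase nan [0 0 0 0 0 0 0 0 0 0 0 0 0 0 0]look.py:22: RuntimeWarning: Mean of empty slice.
  print("spokes",m.sum(),"phase",np.degrees(np.angle(np.exp(5j*a).mean()))/5,np.histogram(np.degrees(a),bins=np.arange(-180,181,24))[0])
  ret = ret.dtype.type(ret / rcount)
```

The block stands square between the stop and the plate: its centre is (0.5466, -0.0857), its yaw matches the fixture's and its top is at 0.076 m. Next I go to the wheel with the hand closed.

Request:
{"op": "carry_out", "data": {
  "targets": [
    {"hand": 0,"x": 0.02,"y": 0.008,"z": -0.02,"ax": 0,"ay": 0,"az": -0.18},
    {"hand": 0,"x": 0.06,"y": 0.016,"z": -0.023,"ax": 0,"ay": 0,"az": -0.36},
    {"hand": 0,"x": 0.1,"y": 0.025,"z": -0.023,"ax": 0,"ay": 0,"az": -0.54},
    {"hand": 0,"x": 0.14,"y": 0.035,"z": -0.023,"ax": 0,"ay": 0,"az": -0.72},
    {"hand": 0,"x": 0.18,"y": 0.045,"z": -0.023,"ax": 0,"ay": 0,"az": -0.9},
    {"hand": 0,"x": 0.21,"y": 0.055,"z": -0.023,"ax": 0,"ay": 0,"az": -1.08},
    {"hand": 0,"x": 0.23,"y": 0.063,"z": -0.023,"ax": 0,"ay": 0,"az": -1.26},
    {"hand": 0,"x": 0.24,"y": 0.067,"z": -0.023,"ax": 0,"ay": 0,"az": -1.44}
  ],
  "newtons": 10
}}

```text
t: 6.18
tool_pos: [0.6004, 0.1289, 0.3868]
orientation: [-0.106, -3.139, -0.0]
force: [0.3, 0.1, 0.2]
opening: 0.0008
gripper_force: 0.0
```

Request:
{"op": "carry_out", "data": {
  "targets": [
    {"hand": 0,"x": 0,"y": 0,"z": 0,"ax": 0,"ay": 0,"az": -0.07},
    {"hand": 0,"x": 0,"y": 0,"z": 0,"ax": 0,"ay": 0,"az": -0.07},
    {"hand": 0,"x": 0,"y": 0,"z": 0,"ax": 0,"ay": 0,"az": -0.07}
  ]
}}

```text
t: 6.55
tool_pos: [0.6003, 0.1274, 0.3871]
orientation: [-0.011, -3.141, -0.0]
force: [0.2, -0.3, 0.4]
opening: 0.0007
gripper_force: 0.0
```

```bash
python3 look.py w4
```

```text
6.55 [0.600317   0.12737626 0.38707627] [-1.06665375e-02 -3.14140425e+00 -4.82817728e-07] [ 1.25545873e-01  1.75337186e-01  1.47085146e+00  2.22645309e-05
  1.49557284e+00 -1.43846122e+00] 0.0006917743709430192
block [  14  114   52   52 2124] [ 0.5458 -0.0832  0.076 ] ((0.5463166832923889, -0.08531877398490906), (0.04481648653745651, 0.037798311561346054), 4.50241756439209)
stop [  4 124  18  35 325] [ 0.5482 -0.1303  0.049 ] ((0.5485131144523621, -0.1298614889383316), (0.03161001577973366, 0.014263661578297615), 4.923018455505371)
plate/jaw [  99   93   44   77 2410] [ 0.5405 -0.0208  0.0492] ((0.5414929389953613, -0.021701524034142494), (0.070335254073143, 0.030710380524396896), 3.551762819290161)
hub 2731 ((0.5321884751319885, 0.1292031705379486), (0.04238210245966911, 0.04272868111729622), 63.09099197387695)
spokes 4251 phase -35.968226189050924 [472   0 457 440   0 365 395   0 364 378   0 436 469   0 475]
```

View pics/w4.png

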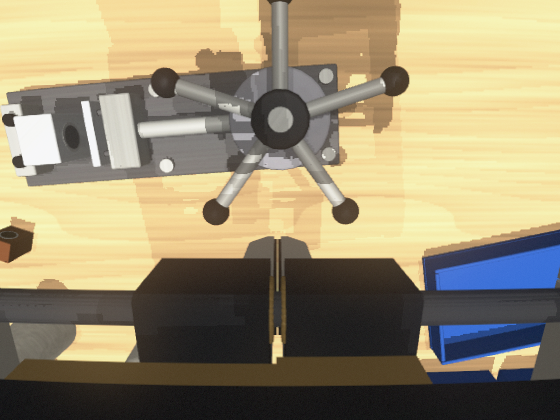

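The wheel picture shows the hub at (280,118), with spokes at ±36°, ±108° and 180° in world axes and the block in place at the left. I put the closed fingers counter-clockwise of the -36° spoke, with the flat of the finger parallel to it.

Request:
{"op": "carry_out", "data": {
  "targets": [
    {"hand": 0,"x": -0.001,"y": -0.002,"z": 0.02,"ax": 0,"ay": 0,"az": 0.17},
    {"hand": 0,"x": -0.002,"y": -0.004,"z": 0.04,"ax": 0,"ay": 0,"az": 0.34},
    {"hand": 0,"x": -0.0036,"y": -0.0057,"z": 0.05,"ax": 0,"ay": 0,"az": 0.5},
    {"hand": 0,"x": -0.0036,"y": -0.0057,"z": 0.06,"ax": 0,"ay": 0,"az": 0.635},
    {"hand": 0,"x": -0.0036,"y": -0.0057,"z": 0.07,"ax": 0,"ay": 0,"az": 0.635},
    {"hand": 0,"x": -0.0036,"y": -0.0057,"z": 0.09,"ax": 0,"ay": 0,"az": 0.635},
    {"hand": 0,"x": -0.0036,"y": -0.0057,"z": 0.11,"ax": 0,"ay": 0,"az": 0.635},
    {"hand": 0,"x": -0.0036,"y": -0.0057,"z": 0.12,"ax": 0,"ay": 0,"az": 0.635}
  ]
}}

```text
t: 7.6
tool_pos: [0.6032, 0.1217, 0.2646]
orientation: [-0.986, -2.98, 0.002]
force: [-0.3, -0.2, -0.2]
opening: 0.0006
gripper_force: 0.0
```

```bash
cat > rows.py <<'E'
import numpy as np,sys
from h import read_state
c=np.array([.062,-float(sys.argv[1])])
for d in map(float,sys.argv[2:]):
    r=np.array([[np.cos(d),-np.sin(d)],[np.sin(d),np.cos(d)]]);print(d,np.round(c-r@c,4))
s=read_state();print({k:np.round(s[k],3) for k in("t","tool_pos","orientation","force","wrist_torque","q")})
E
python3 rows.py .0235 .04 .08 .12 .16 .24 .32 .4 .48 .56
```

```text
0.04 [-0.0009 -0.0025]
0.08 [-0.0017 -0.005 ]
0.12 [-0.0024 -0.0076]
0.16 [-0.003  -0.0102]
0.24 [-0.0038 -0.0154]
0.32 [-0.0042 -0.0207]
0.4 [-0.0043 -0.026 ]
0.48 [-0.0038 -0.0313]
0.56 [-0.003  -0.0365]
{'t': np.float64(7.6), 'tool_pos': array([0.603, 0.122, 0.265]), 'orientation': array([-9.86e-01, -2.98e+00,  2.00e-03]), 'force': array([-0.346, -0.175, -0.159]), 'wrist_torque': array([ 0.072, -0.041, -0.026]), 'q': array([ 0.116,  0.277,  1.583, -0.   ,  1.284, -0.816])}
```

Request:
{"op": "carry_out", "data": {
  "targets": [
    {"hand": 0,"x": 0,"y": -0.004,"z": 0,"ax": 0,"ay": 0,"az": 0},
    {"hand": 0,"x": 0,"y": -0.008,"z": 0,"ax": 0,"ay": 0,"az": 0},
    {"hand": 0,"x": 0,"y": -0.01,"z": 0,"ax": 0,"ay": 0,"az": 0},
    {"hand": 0,"x": 0,"y": -0.0115,"z": 0,"ax": 0,"ay": 0,"az": 0},
    {"hand": 0,"x": 0,"y": -0.0125,"z": 0,"ax": 0,"ay": 0,"az": 0},
    {"hand": 0,"x": 0,"y": -0.0135,"z": 0,"ax": 0,"ay": 0,"az": 0}
  ]
}}

```text
t: 8.35
tool_pos: [0.5959, 0.1109, 0.2674]
orientation: [0.988, 2.982, 0.0]
force: [-0.0, -0.3, -0.1]
opening: 0.0005
gripper_force: 0.0
```

Request:
{"op": "carry_out", "data": {
  "targets": [
    {"hand": 0,"x": -0.0009,"y": -0.0025,"z": 0,"ax": 0,"ay": 0,"az": 0.04},
    {"hand": 0,"x": -0.0017,"y": -0.005,"z": 0,"ax": 0,"ay": 0,"az": 0.08},
    {"hand": 0,"x": -0.0024,"y": -0.0076,"z": 0,"ax": 0,"ay": 0,"az": 0.12},
    {"hand": 0,"x": -0.003,"y": -0.0102,"z": 0,"ax": 0,"ay": 0,"az": 0.16}
  ]
}}

```text
t: 8.85
tool_pos: [0.5928, 0.1022, 0.2675]
orientation: [1.225, 2.891, 0.006]
force: [6.1, 7.4, -4.0]
opening: 0.0007
gripper_force: 5.0
```

```bash
cat > st.py <<'E'
from h import *
s=read_state();hub=np.array([.5325,.129]);Rm=R.from_rotvec(s["orientation"]).as_matrix()
f=Rm.T@s["force"];c=Rm.T@np.r_[hub-s["tool_pos"][:2],0]
u=s["tool_pos"][:2]-hub
print("t",s["t"],"z",round(s["tool_pos"][2],4),"tool force",np.round(f,1),"hub in tool",np.round(c,4),
"theta",round(np.arctan2(Rm[1,1],Rm[0,1])-np.pi/2,3),"M about hub",round(u[0]*s["force"][1]-u[1]*s["force"][0],3),"tq",np.round(s["wrist_torque"],2),"q6",round(s["q"][5],2))
E
python3 st.py
```

```text
t 8.85 z 0.2675 tool force [1.1 9.5 4. ] hub in tool [ 0.0612 -0.0247 -0.0001] theta -0.802 M about hub 0.612 tq [ 1.36 -1.15  0.02] q6 -0.69
```

Request:
{"op": "carry_out", "data": {
  "targets": [
    {"hand": 0,"x": -0.0017,"y": -0.005,"z": 0,"ax": 0,"ay": 0,"az": 0.08},
    {"hand": 0,"x": -0.003,"y": -0.0102,"z": 0,"ax": 0,"ay": 0,"az": 0.16},
    {"hand": 0,"x": -0.0038,"y": -0.0154,"z": 0,"ax": 0,"ay": 0,"az": 0.24},
    {"hand": 0,"x": -0.0042,"y": -0.0207,"z": 0,"ax": 0,"ay": 0,"az": 0.32},
    {"hand": 0,"x": -0.0043,"y": -0.026,"z": 0,"ax": 0,"ay": 0,"az": 0.4},
    {"hand": 0,"x": -0.0038,"y": -0.0313,"z": 0,"ax": 0,"ay": 0,"az": 0.48},
    {"hand": 0,"x": -0.003,"y": -0.0365,"z": 0,"ax": 0,"ay": 0,"az": 0.56}
  ]
}}

```text
t: 9.72
tool_pos: [0.5691, 0.0738, 0.2677]
orientation: [1.978, 2.437, 0.006]
force: [9.0, 4.5, -6.1]
opening: 0.0007
gripper_force: 5.0
```

```bash
python3 st.py
```

```text
t 9.725 z 0.2677 tool force [2.6 9.7 6.2] hub in tool [ 0.0615 -0.0245 -0.0001] theta -1.364 M about hub 0.661 tq [ 0.66 -1.66  0.05] q6 -0.17
```

Request:
{"op": "carry_out", "data": {
  "targets": [
    {"hand": 0,"x": -0.0017,"y": -0.005,"z": 0,"ax": 0,"ay": 0,"az": 0.08},
    {"hand": 0,"x": -0.003,"y": -0.0102,"z": 0,"ax": 0,"ay": 0,"az": 0.16},
    {"hand": 0,"x": -0.0038,"y": -0.0154,"z": 0,"ax": 0,"ay": 0,"az": 0.24},
    {"hand": 0,"x": -0.0042,"y": -0.0207,"z": 0,"ax": 0,"ay": 0,"az": 0.32},
    {"hand": 0,"x": -0.0043,"y": -0.026,"z": 0,"ax": 0,"ay": 0,"az": 0.4},
    {"hand": 0,"x": -0.0038,"y": -0.0313,"z": 0,"ax": 0,"ay": 0,"az": 0.48},
    {"hand": 0,"x": -0.003,"y": -0.0365,"z": 0,"ax": 0,"ay": 0,"az": 0.56}
  ]
}}

```text
t: 10.6
tool_pos: [0.5342, 0.0623, 0.2678]
orientation: [2.574, 1.795, 0.006]
force: [9.2, -2.2, -6.1]
opening: 0.0006
gripper_force: 5.0
```

```bash
python3 st.py
```

```text
t 10.6 z 0.2678 tool force [1.1 9.4 6.2] hub in tool [ 0.062  -0.0247 -0.0001] theta -1.924 M about hub 0.61 tq [-0.4  -1.69  0.1 ] q6 0.37
```

Request:
{"op": "carry_out", "data": {
  "targets": [
    {"hand": 0,"x": -0.0017,"y": -0.005,"z": 0,"ax": 0,"ay": 0,"az": 0.08},
    {"hand": 0,"x": -0.003,"y": -0.0102,"z": 0,"ax": 0,"ay": 0,"az": 0.16},
    {"hand": 0,"x": -0.0038,"y": -0.0154,"z": 0,"ax": 0,"ay": 0,"az": 0.24},
    {"hand": 0,"x": -0.0042,"y": -0.0207,"z": 0,"ax": 0,"ay": 0,"az": 0.32},
    {"hand": 0,"x": -0.0043,"y": -0.026,"z": 0,"ax": 0,"ay": 0,"az": 0.4},
    {"hand": 0,"x": -0.0038,"y": -0.0313,"z": 0,"ax": 0,"ay": 0,"az": 0.48},
    {"hand": 0,"x": -0.003,"y": -0.0365,"z": 0,"ax": 0,"ay": 0,"az": 0.56}
  ]
}}

```text
t: 11.48
tool_pos: [0.4984, 0.071, 0.2677]
orientation: [2.97, 1.013, 0.003]
force: [4.7, -10.6, -1.6]
opening: 0.0006
gripper_force: 5.3
```

```bash
python3 st.py
cat > cl.py <<'E'
from h import *
for n in("scene","side"):
    p=camera_params(n);im,d=read_camera(n);C=cloud(p,d);X,Y,Z=C[...,0],C[...,1],C[...,2]
    m=(abs(X-.545)<.06)&(Y<-.0)&(Y>-.15)
    for lo,hi,t in((.068,.085,"block"),(.042,.054,"49mm")):
        k=m&(Z>lo)&(Z<hi)
        if k.sum()>20:
            y=C[k]@np.array([.058,.998,0])
            print(n,t,k.sum(),np.histogram(y,bins=np.arange(-.14,.03,.005))[0] if t!="block" else (np.round(C[k].mean(0),4),cv2.minAreaRect(C[k][:,:2].astype(np.float32))))
E
python3 cl.py
```

```text
t 11.475 z 0.2677 tool force [-2.7 11.2  1.7] hub in tool [ 0.0624 -0.025  -0.0001] theta -2.484 M about hub 0.632 tq [-1.62 -0.84  0.1 ] q6 0.96
scene block 218 (array([ 0.5491, -0.0893,  0.0747]), ((0.5471044778823853, -0.08890640735626221), (0.04850572347640991, 0.03660866990685463), 3.4908535480499268))
scene 49mm 540 [ 0  0  0  0  0  0  4 28 39 39 42 28  9  6  6  3  5  5  5  7 15 24  4 23
 39 44 40 44 37 26  5  3  4]
side block 263 (array([ 0.5439, -0.0934,  0.0747]), ((0.5450441837310791, -0.09179894626140594), (0.04681055247783661, 0.03882964327931404), 1.6428709030151367))
side 49mm 649 [ 0  0  0  0  0  2 27 64 57 39 43  9 45 19  3  5  3  5  8 12 10  1 19 24
 49 47 50 47 31 15  3  5  3]
```

Request:
{"op": "carry_out", "data": {
  "targets": [
    {"hand": 0,"x": -0.0017,"y": -0.005,"z": 0,"ax": 0,"ay": 0,"az": 0.08},
    {"hand": 0,"x": -0.003,"y": -0.0102,"z": 0,"ax": 0,"ay": 0,"az": 0.16},
    {"hand": 0,"x": -0.0038,"y": -0.0154,"z": 0,"ax": 0,"ay": 0,"az": 0.24},
    {"hand": 0,"x": -0.0042,"y": -0.0207,"z": 0,"ax": 0,"ay": 0,"az": 0.32}
  ]
}}

```text
t: 12.08
tool_pos: [0.4818, 0.0846, 0.2675]
orientation: [3.093, 0.527, -0.0]
force: [-0.9, -12.5, 1.5]
opening: 0.0001
gripper_force: 5.6
```

```bash
python3 st.py
```

```text
t 12.075 z 0.2675 tool force [-5.  11.5 -1.4] hub in tool [ 0.0626 -0.0251 -0.0002] theta -2.804 M about hub 0.597 tq [-1.89  0.18  0.17] q6 1.31
```

Request:
{"op": "carry_out", "data": {
  "targets": [
    {"hand": 0,"x": -0.0009,"y": -0.0025,"z": 0,"ax": 0,"ay": 0,"az": 0.04},
    {"hand": 0,"x": -0.0017,"y": -0.005,"z": 0,"ax": 0,"ay": 0,"az": 0.08},
    {"hand": 0,"x": -0.0024,"y": -0.0076,"z": 0,"ax": 0,"ay": 0,"az": 0.12}
  ]
}}

```text
t: 12.45
tool_pos: [0.4768, 0.091, 0.2675]
orientation: [3.119, 0.343, -0.001]
force: [-2.7, -12.4, 3.7]
opening: 0.0004
gripper_force: 5.6
```

```bash
python3 st.py
```

```text
t 12.45 z 0.2675 tool force [-5.3 11.5 -3.6] hub in tool [ 0.0626 -0.025  -0.0002] theta -2.923 M about hub 0.589 tq [-1.9   0.61  0.14] q6 1.44
```

Request:
{"op": "carry_out", "data": {
  "targets": [
    {"hand": 0,"x": -0.0009,"y": -0.0025,"z": 0,"ax": 0,"ay": 0,"az": 0.04},
    {"hand": 0,"x": -0.0017,"y": -0.005,"z": 0,"ax": 0,"ay": 0,"az": 0.08},
    {"hand": 0,"x": -0.0024,"y": -0.0076,"z": 0,"ax": 0,"ay": 0,"az": 0.12}
  ]
}}

```text
t: 12.82
tool_pos: [0.4726, 0.0979, 0.2674]
orientation: [3.134, 0.155, -0.002]
force: [-3.3, -12.2, 3.8]
opening: 0.0005
gripper_force: 5.6
```

```bash
python3 st.py
```

```text
t 12.825 z 0.2674 tool force [-4.4 11.8 -3.7] hub in tool [ 0.0626 -0.025  -0.0002] theta -3.043 M about hub 0.628 tq [-1.75  0.71  0.16] q6 1.57
```

Request:
{"op": "carry_out", "data": {
  "targets": [
    {"hand": 0,"x": -0.0009,"y": -0.0025,"z": 0,"ax": 0,"ay": 0,"az": 0.04},
    {"hand": 0,"x": -0.0017,"y": -0.005,"z": 0,"ax": 0,"ay": 0,"az": 0.08},
    {"hand": 0,"x": -0.0024,"y": -0.0076,"z": 0,"ax": 0,"ay": 0,"az": 0.12}
  ]
}}

```text
t: 13.2
tool_pos: [0.4693, 0.1053, 0.2673]
orientation: [3.137, -0.033, -0.003]
force: [-6.4, -12.3, 6.6]
opening: 0.0007
gripper_force: 6.0
```

```bash
python3 st.py
```

```text
t 13.2 z 0.2673 tool force [-6.1 12.5 -6.5] hub in tool [ 0.0627 -0.025  -0.0002] theta -3.163 M about hub 0.628 tq [-1.77  0.99  0.18] q6 1.71
```

Request:
{"op": "carry_out", "data": {
  "targets": [
    {"hand": 0,"x": -0.0009,"y": -0.0025,"z": 0,"ax": 0,"ay": 0,"az": 0.04},
    {"hand": 0,"x": -0.0017,"y": -0.005,"z": 0,"ax": 0,"ay": 0,"az": 0.08},
    {"hand": 0,"x": -0.0024,"y": -0.0076,"z": 0,"ax": 0,"ay": 0,"az": 0.12}
  ]
}}

```text
t: 13.58
tool_pos: [0.4669, 0.1129, 0.2673]
orientation: [3.13, -0.221, -0.003]
force: [-6.7, -11.8, 7.2]
opening: 0.0007
gripper_force: 6.6
```

```bash
python3 st.py; python3 cl.py
```

```text
t 13.575 z 0.2673 tool force [-5.  12.6 -7.1] hub in tool [ 0.0627 -0.0251 -0.0002] theta -3.283 M about hub 0.664 tq [-1.87  1.2   0.12] q6 1.85
scene block 216 (array([ 0.5493, -0.0957,  0.0746]), ((0.5487707257270813, -0.09514807164669037), (0.048361003398895264, 0.036427635699510574), 3.7028274536132812))
scene 49mm 533 [ 0  0  0  0  0  0  4 26 41 40 41 29 11  4  5  2  6  5  5 18 20  9 36 42
 45 41 42 35 10  2  2  3  6]
side block 258 (array([ 0.5439, -0.0993,  0.0746]), ((0.5460601449012756, -0.09831568598747253), (0.04722752794623375, 0.038750119507312775), 2.022749185562134))
side 49mm 600 [ 0  0  0  0  0  1 25 62 57 43 39 39  6  4  4  7  3  8 10  5  4 31 25 47
 47 45 44 24  5  0  3  3  4]
```

```bash
cat > gap.py <<'E'
from h import *
import sys
p=camera_params("wrist");im,d=read_camera("wrist");cv2.imwrite(f"pics/{sys.argv[1]}.png",im)
C=cloud(p,d);o=np.array([.5322,.1292]);ex=np.array([np.cos(.0585),np.sin(.0585)]);ey=np.array([-ex[1],ex[0]])
fx=(C[...,:2]-o)@ex;fy=(C[...,:2]-o)@ey;Z=C[...,2]
m=(abs(fx)<.03)&(Z>.043)&(Z<.054)&(fy<-.13)&(fy>-.27)
print(m.sum(),[(int(round(b*1000)),int(n)) for n,b in zip(*np.histogram(fy[m],bins=np.arange(-.27,-.129,.002))) if n])
k=(abs(fx)<.03)&(Z>.07)&(Z<.08)&(fy<-.13);print("block",k.sum(),np.percentile(fy[k],[2,50,98]) if k.sum() else 0)
E
python3 gap.py w5
```

```text
6215 [(-202, 8), (-200, 22), (-194, 21), (-192, 213), (-190, 344), (-188, 355), (-186, 342), (-184, 332), (-182, 349), (-180, 357), (-178, 325), (-176, 358), (-174, 367), (-172, 357), (-170, 343), (-168, 360), (-166, 393), (-164, 876), (-162, 122), (-160, 21), (-158, 21), (-156, 27), (-154, 29), (-152, 26), (-150, 21), (-148, 26), (-146, 24), (-144, 22), (-142, 27), (-140, 24), (-138, 27), (-136, 22), (-134, 25), (-132, 29)]
block 0 0
```

View pics/w5.png

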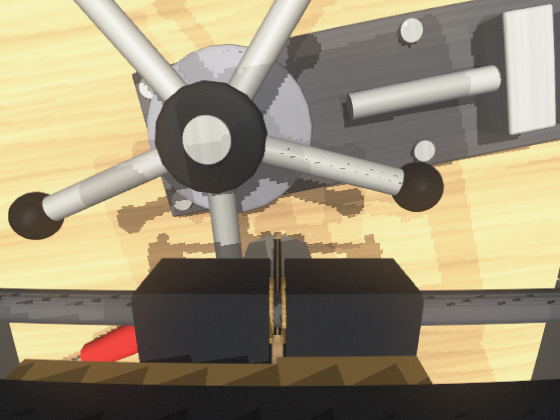

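The wheel picture shows the jaw at (528,70). It has travelled about 26 mm, so the plate is pressed back by about 1.5 mm, which agrees with the torque.

Request:
{"op": "carry_out", "data": {
  "targets": [
    {"hand": 0,"x": -0.0009,"y": -0.0025,"z": 0,"ax": 0,"ay": 0,"az": 0.04},
    {"hand": 0,"x": -0.0017,"y": -0.005,"z": 0,"ax": 0,"ay": 0,"az": 0.08},
    {"hand": 0,"x": -0.0024,"y": -0.0076,"z": 0,"ax": 0,"ay": 0,"az": 0.12}
  ]
}}

```text
t: 14.1
tool_pos: [0.4655, 0.1207, 0.2672]
orientation: [3.11, -0.408, -0.004]
force: [-7.9, -12.3, 8.2]
opening: -0.0
gripper_force: 7.2
```

```bash
python3 st.py
```

```text
t 14.1 z 0.2672 tool force [-4.5 14.  -8.1] hub in tool [ 0.0626 -0.0253 -0.0002] theta -3.403 M about hub 0.759 tq [-1.85  1.37  0.14] q6 1.98
```

Request:
{"op": "carry_out", "data": {
  "targets": [
    {"hand": 0,"x": -0.0009,"y": -0.0025,"z": 0,"ax": 0,"ay": 0,"az": 0.04},
    {"hand": 0,"x": -0.0017,"y": -0.005,"z": 0,"ax": 0,"ay": 0,"az": 0.08},
    {"hand": 0,"x": -0.0024,"y": -0.0076,"z": 0,"ax": 0,"ay": 0,"az": 0.12}
  ]
}}

```text
t: 14.48
tool_pos: [0.4649, 0.1287, 0.2672]
orientation: [3.08, -0.594, -0.004]
force: [-9.8, -13.0, 9.8]
opening: 0.0005
gripper_force: 7.9
```

```bash
python3 st.py; python3 gap.py w6
```

```text
t 14.475 z 0.2672 tool force [-4.3 15.7 -9.7] hub in tool [ 0.0627 -0.0254 -0.0002] theta -3.523 M about hub 0.875 tq [-1.82  1.71  0.16] q6 2.12
3494 [(-202, 77), (-200, 39), (-196, 12), (-194, 101), (-192, 135), (-190, 135), (-188, 143), (-186, 155), (-184, 164), (-182, 161), (-180, 165), (-178, 175), (-176, 174), (-174, 191), (-172, 199), (-170, 197), (-168, 247), (-166, 523), (-164, 41), (-162, 33), (-160, 31), (-158, 30), (-156, 29), (-154, 30), (-152, 25), (-150, 27), (-148, 28), (-146, 33), (-144, 32), (-142, 19), (-140, 35), (-138, 21), (-136, 32), (-134, 27), (-132, 28)]
block 0 0
```

Request:
{"op": "carry_out", "data": {
  "targets": [
    {"hand": 0,"x": -0.0009,"y": -0.0025,"z": 0,"ax": 0,"ay": 0,"az": 0.04},
    {"hand": 0,"x": -0.0017,"y": -0.005,"z": 0,"ax": 0,"ay": 0,"az": 0.08},
    {"hand": 0,"x": -0.0024,"y": -0.0076,"z": 0,"ax": 0,"ay": 0,"az": 0.12}
  ]
}}

```text
t: 14.9
tool_pos: [0.4653, 0.1367, 0.2671]
orientation: [3.038, -0.777, -0.005]
force: [-10.8, -12.3, 10.7]
opening: 0.0006
gripper_force: 8.4
```

```bash
python3 st.py
```

```text
t 14.9 z 0.2671 tool force [ -3.6  16.  -10.6] hub in tool [ 0.0626 -0.0256 -0.0003] theta -3.643 M about hub 0.91 tq [-1.88  1.84  0.18] q6 2.25
```

Request:
{"op": "carry_out", "data": {
  "targets": [
    {"hand": 0,"x": -0.0009,"y": -0.0025,"z": 0,"ax": 0,"ay": 0,"az": 0.04},
    {"hand": 0,"x": -0.0017,"y": -0.005,"z": 0,"ax": 0,"ay": 0,"az": 0.08},
    {"hand": 0,"x": -0.002,"y": -0.0063,"z": 0,"ax": 0,"ay": 0,"az": 0.1},
    {"hand": 0,"x": -0.002,"y": -0.0063,"z": 0,"ax": 0,"ay": 0,"az": 0.1}
  ]
}}

```text
t: 15.4
tool_pos: [0.4664, 0.1433, 0.2671]
orientation: [2.996, -0.927, -0.005]
force: [-12.1, -13.1, 11.1]
opening: 0.0003
gripper_force: 8.3
```

```bash
python3 st.py; python3 gap.py w7
```

```text
t 15.4 z 0.2671 tool force [ -2.6  17.7 -11. ] hub in tool [ 0.0627 -0.0255 -0.0003] theta -3.741 M about hub 1.039 tq [-1.62  1.93  0.18] q6 2.37
0 []
block 0 0
```

Request:
{"op": "carry_out", "data": {
  "targets": [
    {"hand": 0,"x": 0,"y": 0.003,"z": 0,"ax": 0,"ay": 0,"az": 0},
    {"hand": 0,"x": 0,"y": 0.008,"z": 0,"ax": 0,"ay": 0,"az": 0},
    {"hand": 0,"x": 0,"y": 0.012,"z": 0,"ax": 0,"ay": 0,"az": 0},
    {"hand": 0,"x": 0,"y": 0.012,"z": -0.02,"ax": 0,"ay": 0,"az": 0},
    {"hand": 0,"x": 0,"y": 0.012,"z": -0.06,"ax": 0,"ay": 0,"az": 0},
    {"hand": 0,"x": 0,"y": 0.012,"z": -0.12,"ax": 0,"ay": 0,"az": 0},
    {"hand": 0,"x": 0.02,"y": 0.06,"z": -0.12,"ax": 0,"ay": 0,"az": 0},
    {"hand": 0,"x": 0.048,"y": 0.11,"z": -0.12,"ax": 0,"ay": 0,"az": 0}
  ]
}}

```text
t: 16.45
tool_pos: [0.445, 0.0262, 0.3885]
orientation: [-3.003, 0.922, -0.004]
force: [0.7, -0.2, -0.9]
opening: 0.0003
gripper_force: 0.0
```

Request:
{"op": "carry_out", "data": {
  "targets": [
    {"hand": 0,"x": 0,"y": 0.025,"z": 0,"ax": 0,"ay": 0,"az": 0},
    {"hand": 0,"x": 0,"y": 0.025,"z": 0,"ax": 0,"ay": 0,"az": 0},
    {"hand": 0,"x": 0,"y": 0.025,"z": 0,"ax": 0,"ay": 0,"az": 0}
  ]
}}

```text
t: 16.82
tool_pos: [0.4314, 0.0065, 0.3874]
orientation: [-3.001, 0.926, -0.001]
force: [0.1, 0.7, 0.1]
opening: 0.001
gripper_force: 0.0
```

```bash
python3 st.py; python3 gap.py w8; python3 look.py w9
```

```text
t 16.825 z 0.3874 tool force [-0.3 -0.7 -0.1] hub in tool [ 1.450e-02 -1.582e-01  1.000e-04] theta -3.74 M about hub -0.065 tq [0.14 0.05 0.01] q6 2.07
3892 [(-268, 7), (-266, 57), (-264, 62), (-262, 55), (-260, 57), (-258, 54), (-256, 66), (-254, 57), (-252, 33), (-250, 33), (-248, 31), (-246, 39), (-244, 2), (-242, 2), (-240, 2), (-238, 4), (-236, 2), (-234, 3), (-232, 4), (-230, 3), (-228, 2), (-226, 4), (-224, 4), (-222, 2), (-220, 4), (-218, 3), (-216, 2), (-214, 2), (-212, 4), (-210, 47), (-208, 182), (-206, 161), (-204, 162), (-202, 159), (-198, 78), (-196, 153), (-194, 161), (-192, 158), (-190, 163), (-188, 159), (-186, 156), (-184, 156), (-182, 160), (-180, 160), (-178, 155), (-176, 159), (-174, 161), (-172, 153), (-170, 160), (-168, 84), (-166, 11), (-164, 14), (-162, 10), (-160, 11), (-158, 12), (-156, 11), (-154, 12), (-152, 9), (-150, 11), (-148, 11), (-146, 10), (-144, 11), (-142, 10), (-140, 14), (-138, 12), (-136, 13), (-134, 13), (-132, 10)]
block 2073 [-0.24327083 -0.22247534 -0.2085211 ]
16.875 [0.43145036 0.00678694 0.38730763] [-3.00199648e+00  9.24606479e-01 -4.72946309e-04] [-1.03369644e-01 -3.35286336e-01  1.95390156e+00  3.67298383e-04
  1.52259784e+00  2.06496390e+00] 0.0007142661832637234
block [ 270    0   67   50 2085] [ 0.542  -0.0941  0.0761] ((0.546576738357544, -0.0968165397644043), (0.04365275800228119, 0.037172991782426834), 2.694612503051758)
stop [318   0  42  42 670] [ 0.5271 -0.1271  0.0488] ((0.5283845067024231, -0.12550947070121765), (0.03657922148704529, 0.03351682797074318), 54.18585205078125)
plate/jaw [ 225   12   72   85 2758] [ 0.5438 -0.0524  0.0492] ((0.5431514382362366, -0.05222458392381668), (0.07093928754329681, 0.031077994033694267), 2.5507991313934326)
hub 2346 ((0.5320188999176025, 0.1285356730222702), (0.04325815290212631, 0.042740464210510254), 45.944522857666016)
spokes 3751 phase 6.248575696568649 [  0 659  74   0 849  24   0 832  19   0 554  58   0 607  75]
```

View pics/w8.png

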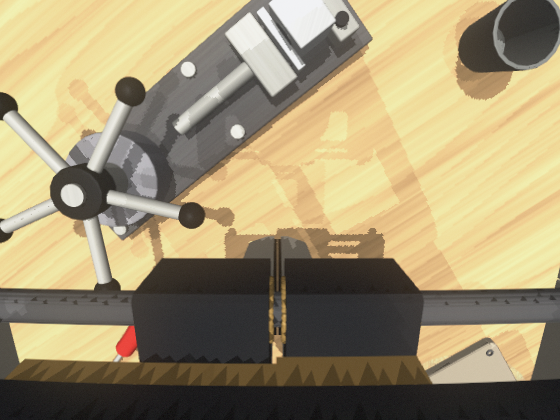

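The last picture shows the block clamped at (305,10), with the plate about 4 mm clear of the jaw. So it is pressed back by about 6 mm, which torque and jaw travel both support, and the arm is clear.

```bash
python3 -c "
from plant import robot
print(robot.close_job())"
```

```text
the job is handed in; nothing more can be done
None
```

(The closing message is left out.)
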